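# Turn the banding wheel and touch-test the blue top

## Robot

A 6-joint arm with a two-finger parallel gripper is mounted at the origin on the work surface; the furniture and walls round the work are solid. World frame = base frame: x ahead of the robot, y to its left, z up, the work surface at z = 0. Lengths are in mm, angles in rad, forces in N, time in s.
With the tool pointing down it reaches from about 325 to 750 mm from the base axis. Payload 7.6 kg.
Tool frame: the origin (TCP) lies midway between the tips of the shut fingers; the grasp point (between the pads) lies 19 mm behind it (ctrl.grasp_offset is the distance from the TCP to the grasp point, in mm); z points along the fingers, y is the line along which they close (so a half turn about z gives the same grasp; the last joint's range is limited). The gripper opens to 85 mm and grips with 20 to 120 N. Pads are 22 mm wide; open, the fingers measure 114 mm over their backs; the gripper's body (76 mm by 85 mm) begins 54 mm behind the grasp point. The pads swing forward as they close: fully open they stand 13 mm farther back than shut.
Start: joints at [1.111, 0.052, 1.401, -0, 1.689, -0.07], TCP at [199.488, 485.644, 231.323] pointing down, gripper open.
Joint ranges: [-2.9, 2.9], [-0.91, 2.17], [0.12, 2.37], [-1.06, 4.2], [0.26, 2.73], [-2.93, 2.93]. Speed limits (rad/s): [2.57, 2.57, 3.01, 3.14, 3.14, 3.14].

## Interface

Orientations are given as a unit quaternion [x, y, z, w].
In Python, from bench import ctrl gives the robot as it stands.
- The arm moves only by the shell command python3 -m pendant 'ROWS' [OPENING]. ROWS is JSON, a list that holds one entry, the list of rows, each a list of 4 numbers: the shift along the tool's x, y, z in cm, then the turn about the tool's z in degrees. A call has 1 to 8 rows; each row shifts and turns the commanded pose from where the row before left it, along the tool's axes as they then stand; what a row does not reach is not made up. A row lasts 1/10 s, in which the tool goes at most 50 mm and 8.59 degrees, less where a joint would pass 70% of its speed; a pose out of reach is approached as far as the arm can. A call is refused whole if a number of a shift passes 5 or a number of a turn 8.59, either way. A call with a gripper value outside its range is refused whole. OPENING is the finger opening in cm, from 0 to 8.54, set as the call begins (- or left out, the last holds). The fingers move at their own pace and stop on an object; the grip force is fixed at half the most. Time passes only in rows, so rows that do not move let the fingers close. It gives the time, the measured TCP pose, the force, the opening and the grip force at its end, in the units of the state.
- ctrl.sense(): the state, without advancing time (a new reading comes with each control period).
- ctrl.snapshot(name): name is "scene" or "top" or "wrist"; returns (picture, depth): 420x560x3 uint8, red, green, blue; 420x560 float32, mm along the optical axis (not along the pixel's ray), 0 where there is no reading.
- ctrl.calibration(name): a dict with "fx", "fy", "cx", "cy" (pixels), "R" (3x3) and "t" (3): a world point X has camera coordinates R X + t; the wrist camera has in their place "mount" (4x4, takes a point from camera to tool coordinates, whose origin is the TCP and whose axes are the flange's). Camera axes: x right, y down, z forward; pixel columns grow to the right and rows downward; lengths in mm; the calibration is good to about 2 mm. A picture is of the moment at which its call begins: read the wrist's pose just before it. calibration takes no time and is no camera call.
- ctrl.job_done(): hands the job in; it is judged then, once.
The state is a dict: "t": time; "q": joint angles; "dq": joint speeds; "joint_efforts": joint torques, N m; "position": TCP position; "eef_rot": TCP orientation; "ft_force": force on the tool from outside, world axes, zero at the start; "moment": the same for the moment, N m; "width": opening from 0.0 (shut) to 1.0 (fully open); "grip_force": force on a finger pad.
Only numpy, scipy, OpenCV 4.12 (cv2) and the standard library are available. Lean on these libraries where they do the work, as an engineer would, in place of code of your own. Each camera call takes 0.05 s, during which the arm holds its last target. There are 200 camera calls.

## Task

Two freshly lacquered spinning tops are drying on the banding wheel. With a fingertip on the bare wood of the disc, turn the wheel gently until the blue top stands at the front, nearest the robot, and take the finger off the wheel; then touch the tip of the blue top's spindle lightly from above, to test whether the lacquer is dry, and withdraw. Touch neither the red top nor any other part of the blue one, and do not grasp, lift, shift or knock over anything.

Things in the scene. Friction and masses are not known exactly. Their poses are not given: they have to be found in the camera images.
- banding_wheel: painter's banding wheel, fixed on the mat: black foot 94 mm wide, 21 mm high; on it a pale wooden disc, 110 mm wide, 11 mm thick, flat upper face 59 mm above this origin (62 mm above the table). Bare wood shows beside the line through the two tops. A fingertip pressed on it with 3 to 5 N drags the disc round by friction (about 0.6). Origin: middle of the foot's underside, on the disc's axis
- banding_wheel_disc (a joint): angle of the disc, rad, 0 at the start, growing anticlockwise as seen from above; no end stops. Turning takes about 0.04 N m at 0.5 rad/s; released, the disc stops at once
- wheel_front (a point): fixed point over the side of the wheel that faces the robot, at the height of the disc's upper face, 30 mm from the axis: here the middle of the blue top's foot belongs
- blue_top: the blue spinning top, loose, about 30 g, standing spindle up on its glued pale wooden ring: 53.5 mm high; blue body 43 mm wide, 24 mm up; spindle about 6 mm thick at its round tip; keep clear of it as of a cone from body to tip. It stands 30 mm from the wheel's axis, at the start on the far side. Origin: middle of the underside; z up along the spindle
- blue_tip (a point): middle of the upper end of the blue top's spindle, 53.5 mm above its underside (115 mm above the table)
- red_top: the red spinning top, still wet, loose: same form and size as the blue one, standing across the wheel from it, 30 mm from the wheel's axis. Origin: middle of the underside; z up
- blue_place (a point): spot on the disc's upper face where the blue top stood at the start; turns with the disc
- red_place (a point): spot on the disc's upper face where the red top stood at the start; turns with the disc
- cork_mat: cork mat, 125 x 125 x 3 mm, fixed on the table under the wheel. Origin: middle of the underside, on the wheel's axis; its -x side is the front, turned to the robot. Keep the gripper off the mat's right (towards about -75 deg in the world): there a fixed pine bench shelf stands, 157 mm high, its near edge running past y = 0.10, with a board 295 mm high at its far end, x = 0.58
- painted_jar: red painted wooden jar with blue triangles, loose, round, 71 mm wide, 61 mm high, on the table behind the mat. Origin: middle of the underside
- green_tub: round green paint tub with a pale lid, loose, 75 mm wide over its tab, 38 mm high, on the table before the mat. Origin: middle of the underside
Things that resemble listed ones, but are neither listed nor needed, are in the scene too. Several things have the shape of the blue_top; the one meant has the colours described above.

How it is judged (in metres and radians):
On the way, in this order (a step that is already met when the one before it is completed fails the run):
1. the wheel has been turned so that the blue top stands at the front, and the finger is off the wheel, which is at rest (horizontal distance between blue_top and wheel_front below 0.02 m and contact force between the fingers and banding_wheel below 0.05 N and velocity of joint banding_wheel_disc between -0.1 and 0.1 rad/s), for 0.2 s.
2. a fingertip touches the tip of the blue top's spindle from above, the wheel itself untouched (contact force between the fingers and blue_top above 0.3 N and z of the grasp point in the frame of blue_top above 0.058 m and contact force between the fingers and banding_wheel below 0.05 N and horizontal distance between blue_top and wheel_front below 0.02 m), for 0.1 s.
At the end, for the whole second after the job is handed in: The blue top stands upright at the front of the wheel, within 20 mm of the front point; both tops are upright and within 10 mm of where they stood on the disc; the wheel is at rest; the jar and the green tub are within 15 mm of where they were (horizontal distance between blue_top and wheel_front below 0.02 m and distance between blue_top and blue_place below 0.01 m and distance between red_top and red_place below 0.01 m and angle between each of blue_top, red_top's own z axis and vertical below 0.1 rad and velocity of joint banding_wheel_disc between -0.05 and 0.05 rad/s and distance of each of painted_jar, green_tub from where it was at the start of the episode below 0.015 m); the robot touches nothing.
It fails at once if the red top is touched (contact force between any of the fingers, the arm and red_top above 0.2 N).
It fails at once if the blue top is touched before it stands at the front, is pinched or touched lower than the tip of its spindle, or is touched with the arm ((contact force between the fingers and blue_top above 0.2 N and (horizontal distance between blue_top and wheel_front above 0.03 m or z of the grasp point in the frame of blue_top below 0.05 m)) or contact force between the arm and blue_top above 0.2 N).
It fails at once if the blue top is pressed with over 15 N, or the wheel is pressed with over 30 N or spun faster than 3 rad/s (contact force between the fingers and blue_top above 15 N or contact force between the fingers and banding_wheel above 30 N or velocity of joint banding_wheel_disc above 3 rad/s or velocity of joint banding_wheel_disc below -3 rad/s).
It fails at once if a top is lifted, tipped, or shifted over 10 mm on the disc (distance between blue_top and blue_place above 0.01 m or distance between red_top and red_place above 0.01 m or angle between any of blue_top, red_top's own z axis and vertical above 0.25 rad).
It fails at once if the jar or the green tub is shifted over 15 mm (distance of any of painted_jar, green_tub from where it was at the start of the episode above 0.015 m).
It also fails if it takes over 72 s, if anything falls off the work surface, if the arm or the gripper's body presses on something with over 40 N, if the wrist force passes 120 N, or if a joint passes its speed limit or range.

## Working session

There is one attempt and no reset: what is moved stays moved. The work goes in short steps, Python scripts to look and compute and a shell command to move; the robot and the scene stay as the last step left them, time stands still between calls to the robot, and variables do not carry over. Pictures are saved under pics/ and viewed, at most 10 in all, crops included, and the job is handed in when it is done.

```bash
mkdir -p pics; ls; python3 - <<'E'
from bench import ctrl
import cv2,numpy as np
s=ctrl.sense();print(s['t'],s['position'],s['eef_rot'],s['q'],s['width'],s['ft_force'])
for n in("scene","top"):
    p,d=ctrl.snapshot(n);cv2.imwrite(f"pics/{n}0.png",p[:,:,::-1]);np.save(f"pics/{n}0.npy",d)
    np.save(f"pics/{n}0p.npy",p)
    c=ctrl.calibration(n);print(c)
E
```

```text
pics
0.0 [199.35989605 485.34237782 230.44003383] [ 1.93684765e-01  9.81063477e-01 -7.88120440e-04 -2.09747560e-04] [ 1.11066685e+00  5.28729972e-02  1.40175133e+00 -8.38565045e-06
  1.68859941e+00 -7.02970246e-02] 1.003948598951557 [ 0.65373568 -0.32419039 -0.02663653]
{'fx': 452.83259902729833, 'fy': 452.83259902729833, 'cx': 273.8297668747968, 'cy': 204.98335584314827, 'R': array([[-0.86537399, -0.50049083, -0.0252347 ],
       [-0.25572668,  0.48434901, -0.83666594],
       [ 0.43096603, -0.71757576, -0.54713189]]), 't': array([446.16309509,  82.05743635, 893.97955557])}
{'fx': 511.66214564997927, 'fy': 511.66214564997927, 'cx': 273.03785449858344, 'cy': 204.36516627809968, 'R': array([[-0.01693977, -0.99975586, -0.01418666],
       [-0.99086821,  0.01868403, -0.13353312],
       [ 0.13376559,  0.01179509, -0.99094281]]), 't': array([262.06847167, 394.71437769, 903.21889215])}
```

View pics/top0.png

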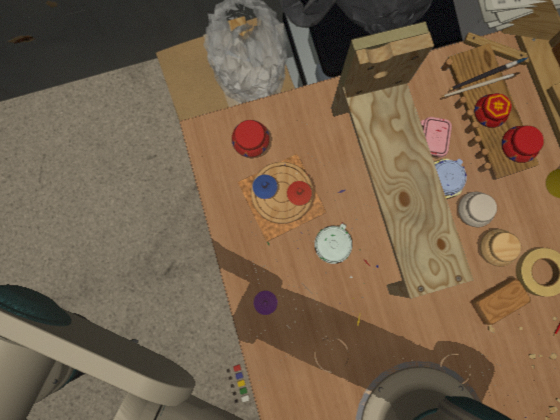

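View pics/scene0.png

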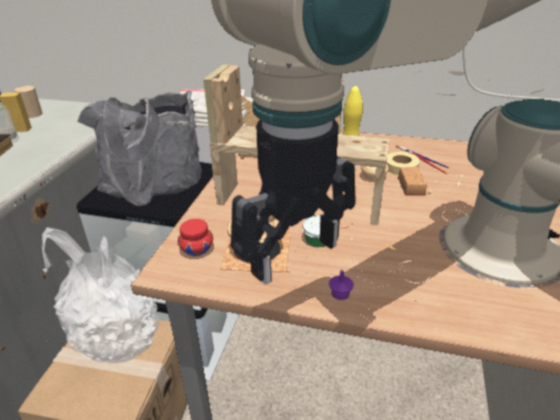

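```bash
cat > h.py <<'E'
import numpy as np,cv2
from bench import ctrl
def cloud(n,d,ctrlc=None):
    c=ctrlc or ctrl.calibration(n)
    v,u=np.mgrid[:d.shape[0],:d.shape[1]]
    P=np.stack([(u-c['cx'])/c['fx']*d,(v-c['cy'])/c['fy']*d,d],-1)
    return (P-c['t'])@c['R']      # R^T (P-t)
def fitc(p):
    A=np.c_[2*p,np.ones(len(p))];s=np.linalg.lstsq(A,(p**2).sum(1),rcond=None)[0]
    return s[:2],np.sqrt(s[2]+s[:2]@s[:2])
E
python3 - <<'E'
from h import *
p=np.load('pics/top0p.npy');d=np.load('pics/top0.npy')
X=cloud('top',d)
cv2.imwrite('pics/crop0.png',cv2.resize(p[110:270,215:365],None,fx=3.7,fy=3.7,interpolation=cv2.INTER_CUBIC)[:,:,::-1])
hsv=cv2.cvtColor(p,cv2.COLOR_RGB2HSV)
W=X[150:240,235:330].reshape(-1,3);h=hsv[150:240,235:330].reshape(-1,3)
disc=W[(abs(W[:,2]-62)<5)]
print('z hist',np.histogram(W[:,2],bins=np.arange(-5,130,5)))
hull=cv2.convexHull(disc[:,:2].astype(np.float32))[:,0];print('disc',fitc(hull),cv2.minEnclosingCircle(hull))
for nm,m in(('blue',(h[:,0]>100)&(h[:,0]<130)&(h[:,1]>120)),('red',((h[:,0]<6)|(h[:,0]>174))&(h[:,1]>150))):
    q=W[m&(W[:,2]>66)];hb=q[(q[:,2]<95)]
    print(nm,len(q),q.mean(0),cv2.minEnclosingCircle(hb[:,:2].astype(np.float32)),'tip',q[q[:,2]>100],W[m&(W[:,2]>100)].shape)
tp=W[W[:,2]>98];print(tp.round())
for nm,(r,c) in dict(jar=(138,250),tub=(244,333),purple=(302,265)).items():
    w=X[r-22:r+22,c-22:c+22].reshape(-1,3);w=w[(w[:,2]>15)];print(nm,cv2.minEnclosingCircle(w[:,:2].astype(np.float32)),np.percentile(w[:,2],98))
mat=W[(W[:,2]<8)&(W[:,2]>-3)]
m=(h[:,0]>8)&(h[:,0]<20)&(h[:,1]>120)&(abs(W[:,2]-3)<6);print('mat',cv2.minAreaRect(W[m][:,:2].astype(np.float32)))
E
```

```text
z hist (array([1037, 3731,  422,    0,    0,    0,   21,   78,  173,   31,    0,
          3,   88, 1826,  142,    0,    0,   14,  586,  310,   11,    3,
          5,   12,   21,    0]), array([ -5,   0,   5,  10,  15,  20,  25,  30,  35,  40,  45,  50,  55,
        60,  65,  70,  75,  80,  85,  90,  95, 100, 105, 110, 115, 120,
       125]))
disc (array([416.62827961, 238.50025362]), np.float64(54.70289454992784)) ((416.720458984375, 238.44912719726562), 55.0174446105957)
blue 362 [422.2392911  268.62453183  92.57598133] ((423.0345153808594, 268.5486755371094), 19.783004760742188) tip [[425.59247877 269.99020916 114.00123014]
 [425.44385152 268.30919953 114.64656542]
 [423.58204279 269.95778775 115.82078837]
 [423.33532213 268.26454382 117.02493569]
 [424.17943069 266.7423275  112.10314813]
 [421.78516777 269.96153395 116.47439282]
 [421.97700972 268.34214746 115.20203485]
 [422.02779145 266.69606328 114.73042865]
 [419.81628697 268.28647469 117.95190236]
 [274.72970412 243.97608661 951.463583  ]] (10, 3)
red 420 [409.88316656 210.29325378  92.15251466] ((410.6281433105469, 209.9607
[... 1683 characters left out ...]
 106.]
 [408. 207. 103.]
 [275. 244. 951.]
 [406. 210. 100.]
 [407. 208.  98.]
 [275. 244. 951.]
 [275. 244. 951.]
 [275. 244. 951.]
 [275. 244. 951.]
 [275. 244. 951.]
 [275. 244. 951.]
 [275. 244. 951.]
 [275. 244. 951.]
 [275. 244. 951.]
 [275. 244. 951.]
 [275. 244. 951.]
 [275. 244. 951.]
 [275. 244. 951.]
 [275. 244. 951.]
 [275. 244. 951.]]
jar ((413.9170227050781, 266.7303771972656), 141.03501892089844) 64.18502501799487
tub ((316.80877685546875, 185.0333251953125), 72.4217758178711) 40.753222234155885
purple ((240.0413055419922, 262.6765441894531), 39.40814971923828) 718.7214220511526
mat ((422.68359375, 238.0133056640625), (178.7335205078125, 170.45169067382812), 89.00724792480469)
```

View pics/crop0.png

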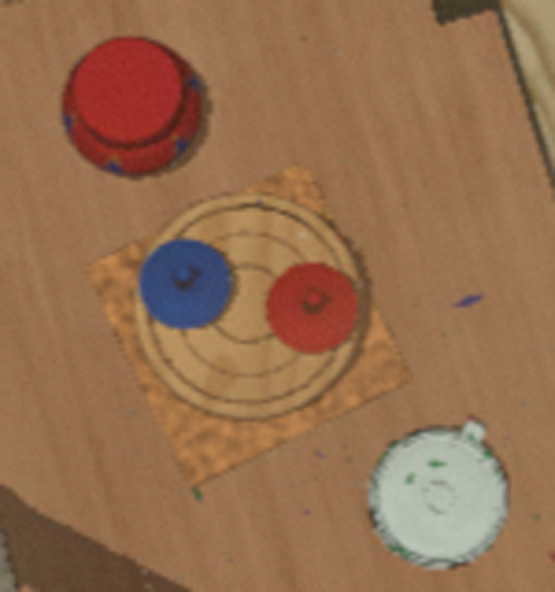

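The scene has three top-shaped things: a blue one on the wheel at (265,187), a red one on the wheel at (300,193) and a purple one on the table at (265,302). The enlarged crop confirms that the blue top on the pale disc is the one meant. The purple one stands off the wheel. Next I'll find the mat's yaw and plan the approach.

```bash
cat >> h.py <<'E'
C=np.array([416.6,238.5])
def tool():
    from scipy.spatial.transform import Rotation as Ro
    s=ctrl.sense();return s,np.array(s['position']),Ro.from_quat(s['eef_rot']).as_matrix()
def to(x,y,z):
    s,p,R=tool();a=np.degrees(np.arctan2(R[1,1],R[0,1]))
    print('t %.1f'%s['t'],'pos',p.round(1),'yaw_y %.1f'%a,'tilt %.4f'%R[2,2],'F',np.round(s['ft_force'],1),'shift cm',(R.T@(np.array([x,y,z])-p)/10).round(2))
E
python3 - <<'E'
from h import *
c=ctrl.calibration('top')
px=np.array([[298,165],[88,268],[190,485],[408,378]])/3.7+[215,110]
W=[]
for u,v in px:
    r=c['R'].T@[(u-c['cx'])/c['fx'],(v-c['cy'])/c['fy'],1];o=-c['R'].T@c['t'];W.append(o+r*(3-o[2])/r[2])
W=np.array(W)[:,:2];print(W.round(),W.mean(0));e=W[2]-W[1];print('front dir',np.degrees(np.arctan2(e[1],e[0])),np.degrees(np.arctan2(*(W[2]-W[3])[::-1])))
b=np.array([422.7,268.5]);r=np.array([410.2,209.8]);print('blue ang',np.degrees(np.arctan2(*(b-r)[::-1])),(b+r)/2)
d=np.load('pics/top0.npy');X=cloud('top',d)
for u,v in((345,90),(370,140),(395,220),(410,290),(355,55)):print((u,v),X[v,u].round())
E
python3 -m pendant '[[[0,0,0,7.9],[0,0,0,7.9],[0,0,0,7.9],[0,0,0,7.9],[0,0,0,7.9]]]' 0
python3 -m pendant '[[[0,0,0,7.9],[0,0,0,7.9],[0,0,0,7.9],[0,0,0,7.9],[0,0,0,7.6],[0,0,0,0]]]'
python3 -c "from h import *;a=np.radians(-11);to(C[0]+41*np.cos(a),C[1]+41*np.sin(a),200)"
```

```text
[[497. 211.]
 [446. 319.]
 [334. 269.]
 [386. 158.]] [415.83511733 239.2677038 ]
front dir -155.7023300796251 115.13014012901394
blue ang 77.97858788171962 [416.45 239.15]
(345, 90) [565. 135. 160.]
(370, 140) [483.  97. 154.]
(395, 220) [354.  64. 157.]
(410, 290) [246.  47. 159.]
(355, 55) [569. 136. 282.]
t: 0.6
position: [199.4, 485.5, 230.8]
eef_rot: [0.516, 0.856, -0.0, 0.0]
ft_force: [-0.3, -0.4, 0.7]
width: 0.147
grip_force: 0.0
t: 1.2
position: [199.4, 485.5, 230.9]
eef_rot: [0.772, 0.635, -0.0, 0.0]
ft_force: [-0.0, -0.9, 0.3]
width: 0.006
grip_force: 0.0
t 1.2 pos [199.4 485.5 230.9] yaw_y -11.1 tilt -1.0000 F [-0.  -0.9  0.3] shift cm [-20.05  30.17   3.1 ]
```

```bash
python3 -m pendant '[[[-2.5,3.8,0,0],[-2.5,3.8,0,0],[-2.5,3.8,0,0],[-2.5,3.8,0,0],[-2.5,3.8,0,0],[-2.5,3.8,0,0],[-2.5,3.8,0,0],[-2.5,3.6,0,0]]]'
python3 -m pendant '[[[0,0,0,0],[0,0,0,0]]]'
python3 - <<'E'
from h import *
a=np.radians(-11);to(416.5+41*np.cos(a),239+41*np.sin(a),70)
p,d=ctrl.snapshot('scene');cv2.imwrite('pics/scene1.png',p[:,:,::-1])
E
```

```text
t: 2.0
position: [458.7, 229.9, 231.2]
eef_rot: [0.771, 0.637, 0.0, -0.0]
ft_force: [-0.2, 0.1, 1.5]
width: -0.003
grip_force: 0.0
t: 2.2
position: [457.9, 230.9, 230.9]
eef_rot: [0.772, 0.636, -0.0, -0.0]
ft_force: [0.1, 0.2, 0.4]
width: -0.0
grip_force: 0.0
t 2.2 pos [457.9 230.9 230.9] yaw_y -11.0 tilt -1.0000 F [0.1 0.2 0.4] shift cm [ 1.000e-02 -1.000e-01  1.609e+01]
```

View pics/scene1.png

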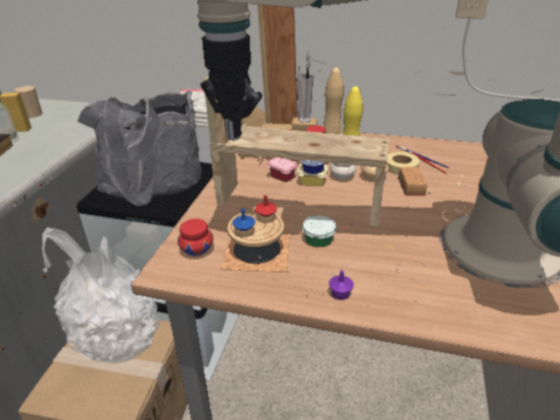

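The gripper, at about (232,100), is shut and clear above the wheel, with the blue top at (244,220) and the red at (265,207). I'll go down beside them.

```bash
python3 -m pendant '[[[0,-0.1,3,0],[0,0,3,0],[0,0,3,0],[0,0,2.5,0],[0,0,2,0],[0,0,1.5,0],[0,0,0.8,0],[0,0,0,0]]]'
python3 -m pendant '[[[0,0,0.2,0],[0,0,0.1,0],[0,0,0.1,0],[0,0,0.1,0],[0,0,0.1,0],[0,0,0,0],[0,0,0,0]]]'
python3 -c "from h import *;a=np.radians(-11);to(416.5+41*np.cos(a),239+41*np.sin(a),62)"
```

```text
t: 3.05
position: [455.6, 232.3, 72.4]
eef_rot: [0.771, 0.637, -0.001, -0.0]
ft_force: [0.2, -0.1, -0.1]
width: 0.003
grip_force: 0.0
t: 3.75
position: [456.7, 231.7, 67.3]
eef_rot: [0.772, 0.636, 0.0, -0.0]
ft_force: [-0.5, -0.0, -0.4]
width: -0.002
grip_force: 0.0
t 3.8 pos [456.7 231.7  67.3] yaw_y -11.0 tilt -1.0000 F [-0.5 -0.  -0.4] shift cm [-0.05  0.01  0.53]
```

```bash
python3 -m pendant '[[[0,0,0.1,0],[0,0,0.1,0],[0,0,0.1,0],[0,0,0,0],[0,0,0,0]]]' | sed -n '2p;4p'
python3 -m pendant '[[[0,0,0.1,0],[0,0,0,0],[0,0,0,0]]]' | sed -n '2p;4p'
python3 -m pendant '[[[0,0,0.1,0],[0,0,0,0],[0,0,0,0]]]' | sed -n '2p;4p'
```

```text
position: [456.7, 231.7, 64.3]
ft_force: [1.4, 0.0, 0.1]
position: [456.6, 231.7, 63.3]
ft_force: [-0.3, -0.2, -0.1]
position: [456.6, 231.7, 62.3]
ft_force: [-0.1, -0.0, 0.4]
```

```bash
python3 -m pendant '[[[0,0,0.03,0],[0,0,0,0],[0,0,0,0]]]' | sed -n '2p;4p'
python3 -m pendant '[[[0,0,0.03,0],[0,0,0,0],[0,0,0,0]]]' | sed -n '2p;4p'
python3 -m pendant '[[[0,0,0.03,0],[0,0,0,0],[0,0,0,0]]]' | sed -n '2p;4p'
```

```text
position: [456.7, 231.8, 62.0]
ft_force: [0.0, -1.1, -0.5]
position: [456.7, 231.8, 61.9]
ft_force: [-1.3, 0.2, 1.0]
position: [456.7, 231.9, 61.8]
ft_force: [-3.1, -0.6, 5.3]
```

```bash
python3 -m pendant '[[[0,0,0,0],[0,0,0,0]]]' | sed -n '2p;4p'; python3 -m pendant '[[[0,0,0,0]]]' | sed -n '2p;4p'
python3 -m pendant '[[[0.11,-0.003,0,-1.5],[0.215,-0.006,0,-3],[0,0,0,0]]]'|sed -n '2p;4p'
```

```text
position: [456.8, 231.9, 61.8]
ft_force: [-2.4, -0.1, 5.2]
position: [456.7, 231.9, 61.8]
ft_force: [-2.4, 0.0, 5.3]
position: [457.1, 235.2, 61.8]
ft_force: [-2.6, 0.3, 6.0]
```

```bash
python3 -m pendant '[[[0.215,-0.006,-0.005,-3],[0.215,-0.006,0,-3],[0.215,-0.006,0,-3],[0.215,-0.006,0,-3],[0.215,-0.006,0,-3],[0.215,-0.006,0,-3]]]'|sed -n '2p;4p'
python3 - <<'E'
from h import *
for n in("top","scene"):
    p,d=ctrl.snapshot(n);cv2.imwrite(f'pics/{n}2.png',p[:,:,::-1])
p=p[150:290,170:350];cv2.imwrite('pics/scene2c.png',cv2.resize(p,None,fx=4,fy=4)[:,:,::-1])
to(0,0,0)
E
```

```text
position: [456.1, 247.6, 61.8]
ft_force: [-5.5, -2.0, 8.0]
t 7.0 pos [456.2 247.9  61.8] yaw_y 11.6 tilt -1.0000 F [-4.5 -0.7  7.5] shift cm [-15.14 -49.65   6.23]
```

View pics/scene2c.png

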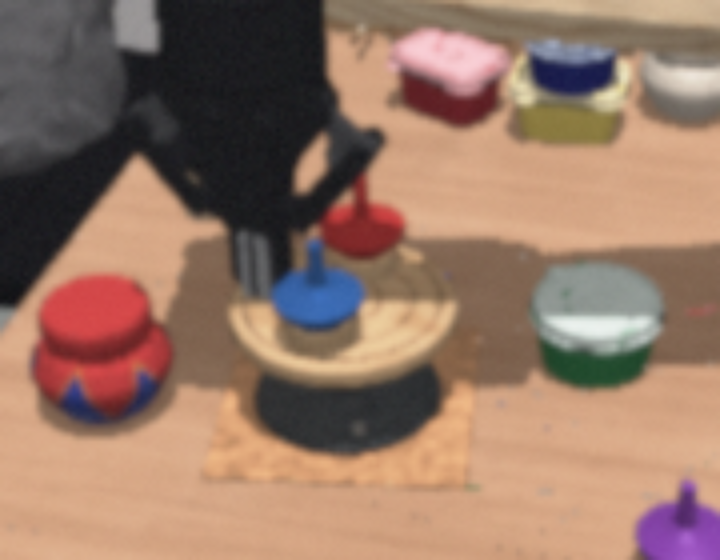

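The fingertip rests on the wood between the tops and clear of both: blue's tip is at about (315,245) in the crop and red's at (360,180). The disc is following the finger. I'll ease the force slightly and carry on.

```bash
python3 -m pendant '[[[0.215,-0.016,-0.01,-3],[0.215,-0.016,-0.01,-3],[0.215,-0.016,0,-3],[0.215,-0.006,0,-3],[0.215,-0.006,0,-3],[0.215,-0.006,0,-3],[0.215,-0.006,0,-3]]]'|sed -n '2p;4p'
python3 -c "from h import *;to(0,0,0)"
```

```text
position: [450.5, 261.2, 61.8]
ft_force: [-2.5, -3.7, 6.5]
t 7.8 pos [450.5 261.2  61.8] yaw_y 32.6 tilt -1.0000 F [-2.5 -3.7  6.5] shift cm [  2.25 -52.02   6.23]
```

```bash
python3 -m pendant '[[[0.215,-0.012,-0.01,-3],[0.215,-0.012,0,-3],[0.215,-0.006,0,-3],[0.215,-0.006,0,-3],[0.215,-0.006,0,-3],[0.215,-0.006,0,-3],[0.215,-0.006,0,-3],[0.215,-0.006,0,-3]]]'|sed -n '2p;4p'
python3 -c "from h import *;to(0,0,0)"
python3 -m pendant '[[[0.215,-0.012,0,-3],[0.215,-0.012,0,-3],[0.215,-0.006,0,-3],[0.215,-0.006,0,-3],[0.215,-0.006,0,-3],[0.215,-0.006,0,-3],[0.215,-0.006,0,-3],[0.215,-0.006,0,-3]]]'|sed -n '2p;4p'
python3 - <<'E'
from h import *
to(0,0,0)
p,d=ctrl.snapshot("scene")
p=p[150:290,170:350];cv2.imwrite('pics/scene3c.png',cv2.resize(p,None,fx=4,fy=4)[:,:,::-1])
E
```

```text
position: [438.7, 273.3, 61.8]
ft_force: [-0.7, -2.5, 2.7]
t 8.6 pos [438.7 273.3  61.8] yaw_y 56.6 tilt -1.0000 F [-0.7 -2.5  2.7] shift cm [ 21.57 -46.98   6.18]
position: [422.9, 279.6, 61.9]
ft_force: [-0.2, -2.1, 2.2]
t 9.3 pos [422.9 279.6  61.9] yaw_y 80.6 tilt -1.0000 F [-0.2 -2.1  2.2] shift cm [ 37.15 -34.51   6.15]
```

View pics/scene3c.png

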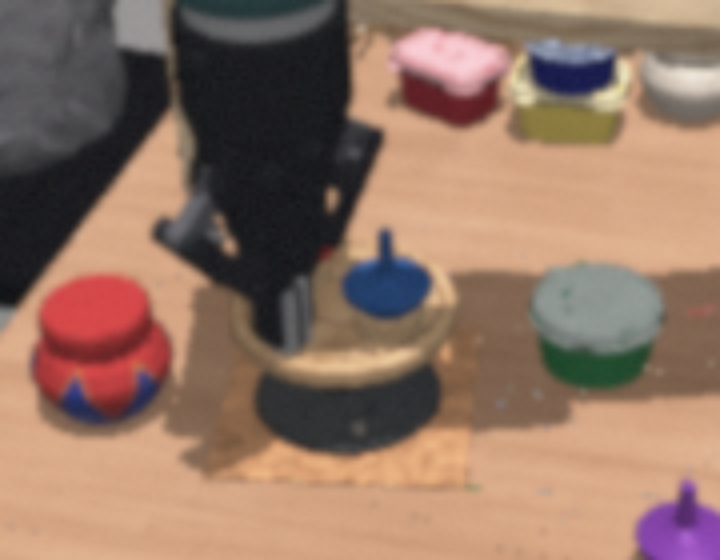

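The disc has turned about 90°: blue's tip is at (385,235) in the crop and the finger is still on bare wood. I'll press a little more and finish the turn.

```bash
python3 -m pendant '[[[0.215,-0.006,0.01,-3],[0.215,-0.006,0.01,-3],[0.215,-0.006,0,-3],[0.215,-0.006,0,-3],[0.215,-0.006,0,-3],[0.215,-0.006,0,-3]]]'|sed -n '2p;4p'
python3 -m pendant '[[[0.215,-0.006,0,-3],[0.215,-0.006,0,-3],[0.215,-0.006,0,-3],[0.215,-0.006,0,-3],[0.215,-0.006,0,-3],[0.15,-0.006,0,-2],[0,0,0,0],[0,0,0,0]]]'|sed -n '2p;4p'
python3 -c "from h import *;to(0,0,0)"
python3 -m pendant '[[[0,0,-0.2,0],[0,0,-0.5,0],[0,0,-2,0],[0,0,-4,0],[0,0,-4,0],[0,0,-4,0],[0,0,0,0]]]'|sed -n '2p;4p'
```

```text
position: [410.2, 279.8, 61.8]
ft_force: [0.6, -0.7, 3.1]
position: [398.5, 276.3, 61.8]
ft_force: [0.6, -2.2, 3.4]
t 10.8 pos [398.5 276.3  61.8] yaw_y 115.4 tilt -1.0000 F [ 0.6 -2.2  3.4] shift cm [47.85 -7.89  6.14]
position: [399.9, 277.6, 215.1]
ft_force: [-0.1, 0.3, 0.6]
```

```bash
python3 -m pendant '[[[0,3,0,0],[0,4,0,0],[0,4,0,0],[0,4,0,0],[0,0,0,0]]]'|sed -n '2p;4p'
python3 - <<'E'
from h import *
p,d=ctrl.snapshot('top');X=cloud('top',d)
cv2.imwrite('pics/crop4.png',cv2.resize(p[110:270,215:365],None,fx=3.7,fy=3.7,interpolation=cv2.INTER_CUBIC)[:,:,::-1])
hsv=cv2.cvtColor(p,cv2.COLOR_RGB2HSV)
W=X[150:240,235:330].reshape(-1,3);h=hsv[150:240,235:330].reshape(-1,3)
for nm,m in(('blue',(h[:,0]>100)&(h[:,0]<130)&(h[:,1]>120)),('red',((h[:,0]<6)|(h[:,0]>174))&(h[:,1]>150))):
    q=W[m&(W[:,2]>66)&(W[:,2]<130)];hb=q[(q[:,2]<95)];t=q[q[:,2]>108]
    e=np.array(cv2.minEnclosingCircle(hb[:,:2].astype(np.float32))[0])-[416.5,239]
    print(nm,len(q),e+[416.5,239],'tip',t.mean(0),len(t),'ang',np.degrees(np.arctan2(e[1],e[0]))%360)
to(389.5,226.5,140)
E
```

```text
position: [331.0, 414.6, 207.4]
ft_force: [0.6, -0.3, 0.0]
blue 8 [396.90127563 238.01260376] tip [nan nan nan] 0 ang 182.8841593845412
red 442 [444.89505005 249.83226013] tip [444.03942502 249.08734246 114.87127717] 16 ang 20.88105768066595
t 12.1 pos [332.1 413.  207.5] yaw_y 115.6 tilt -1.0000 F [ 1.  -0.5 -0.6] shift cm [  2.89 -19.29   6.76]<stdin>:9: RuntimeWarning: Mean of empty slice.
  ret = um.true_divide(
```

View pics/crop4.png

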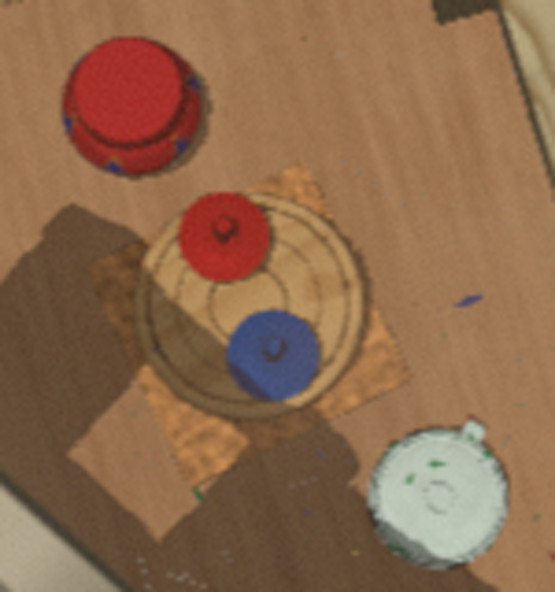

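The blue top, at (274,355) in the crop, now stands on the mat's front side, at about 201°, and the red stands opposite at (225,237). Both are upright. Now I'll locate blue's tip exactly; the first mask lost the blue in shadow.

```bash
python3 - <<'E'
from h import *
p,d=ctrl.snapshot('top');X=cloud('top',d)
W=X[190:225,275:305].reshape(-1,3);t=W[(W[:,2]>108)&(W[:,2]<130)];b=W[(W[:,2]>80)&(W[:,2]<96)]
print(t.mean(0),len(t),cv2.minEnclosingCircle(b[:,:2].astype(np.float32)))
x,y=t.mean(0)[:2];to(x,y,150)
E
```

```text
[388.08489488 227.84776392 114.50600475] 19 ((388.5184020996094, 227.63864135742188), 21.311660766601562)
t 12.1 pos [332.9 411.9 207.7] yaw_y 115.6 tilt -1.0000 F [-0.9 -0.1  0.5] shift cm [  2.96 -18.98   5.78]
```

```bash
python3 -m pendant '[[[0.5,-3,0,0],[0.5,-4,0,0],[0.5,-4,0,0],[0.5,-4,0,0],[0.5,-3,0,0],[0.3,-1,0,0],[0,0,0,0],[0,0,0,0]]]'|sed -n '2p;4p'
python3 -c "from h import *;to(388.3,227.7,125)"
```

```text
position: [389.9, 228.4, 208.5]
ft_force: [1.2, 0.3, 0.5]
t 12.9 pos [389.9 228.4 208.5] yaw_y 115.4 tilt -1.0000 F [1.2 0.3 0.5] shift cm [ 0.18 -0.    8.35]
```

```bash
python3 -m pendant '[[[0.1,0,2,0],[0,0,2.5,0],[0,0,2,0],[0,0,1,0],[0,0,0.7,0],[0,0,0.2,0],[0,0,0,0],[0,0,0,0]]]'|sed -n '2p;4p'
python3 -m pendant '[[[0,0,0.2,0],[0,0,0.2,0],[0,0,0.1,0],[0,0,0,0],[0,0,0,0],[0,0,0,0]]]'|sed -n '2p;4p'
python3 -c "from h import *;to(388.3,227.7,115)"
```

```text
position: [389.5, 228.0, 125.5]
ft_force: [-0.8, 0.2, -0.2]
position: [389.1, 227.8, 119.6]
ft_force: [-0.5, -0.2, -0.1]
t 14.3 pos [389.1 227.8 119.6] yaw_y 115.5 tilt -1.0000 F [-0.5 -0.2 -0.1] shift cm [0.08 0.03 0.46]
```

```bash
python3 -m pendant '[[[0,0,0.1,0],[0,0,0.1,0],[0,0,0.1,0],[0,0,0,0],[0,0,0,0],[0,0,0,0]]]'|sed -n '2p;4p'
for i in 1; do :; done
python3 -m pendant '[[[0,0,0.05,0],[0,0,0,0],[0,0,0,0]]]'|sed -n '2p;4p'
python3 -m pendant '[[[0,0,0.05,0],[0,0,0,0],[0,0,0,0]]]'|sed -n '2p;4p'
```

```text
position: [389.1, 227.7, 116.6]
ft_force: [0.0, 0.4, 0.4]
position: [389.1, 227.7, 116.1]
ft_force: [0.6, -0.6, 0.4]
position: [389.1, 227.7, 115.6]
ft_force: [-1.0, -0.4, -0.1]
```

```bash
python3 -m pendant '[[[0,0,0.03,0],[0,0,0,0],[0,0,0,0]]]'|sed -n '2p;4p'
python3 -m pendant '[[[0,0,0.02,0],[0,0,0,0],[0,0,0,0]]]'|sed -n '2p;4p'
python3 -m pendant '[[[0,0,0.02,0],[0,0,0,0],[0,0,0,0]]]'|sed -n '2p;4p'
```

```text
position: [389.1, 227.7, 115.3]
ft_force: [0.5, -0.5, -0.2]
position: [389.1, 227.7, 115.1]
ft_force: [0.2, 0.3, 0.4]
position: [389.1, 227.8, 115.0]
ft_force: [-0.3, 0.2, 0.7]
```

```bash
python3 -m pendant '[[[0,0,0.02,0],[0,0,0,0],[0,0,0,0]]]'|sed -n '2p;4p'
python3 -m pendant '[[[0,0,0,0],[0,0,0,0],[0,0,0,0]]]'|sed -n '2p;4p'
```

```text
position: [389.2, 227.8, 114.8]
ft_force: [-0.2, -0.8, 2.0]
position: [389.2, 227.8, 114.8]
ft_force: [-0.2, -0.5, 2.1]
```

```bash
python3 -m pendant '[[[0,0,0.01,0],[0,0,0,0],[0,0,0,0]]]'|sed -n '2p;4p'
python3 -m pendant '[[[0,0,-0.1,0],[0,0,-0.3,0],[0,0,-1,0],[0,0,-3,0],[0,0,-4,0],[0,0,-3,0],[0,0,0,0],[0,0,0,0]]]'|sed -n '2p;4p'
python3 -m pendant '[[[0,3,0,0],[0,4,0,0],[0,4,0,0],[0,4,0,0],[0,2,0,0],[0,0,0,0],[0,0,0,0],[0,0,0,0]]]'|sed -n '2p;4p'
python3 - <<'E'
from h import *
p,d=ctrl.snapshot('top');X=cloud('top',d)
W=X[190:225,275:305].reshape(-1,3);t=W[(W[:,2]>108)&(W[:,2]<130)];print(t.mean(0),len(t))
W=X[155:190,260:295].reshape(-1,3);t=W[(W[:,2]>108)&(W[:,2]<130)];print(t.mean(0),len(t))
E
```

```text
position: [389.2, 227.8, 114.7]
ft_force: [-1.0, -1.0, 3.5]
position: [389.2, 227.8, 229.1]
ft_force: [0.7, 0.2, -0.8]
position: [316.3, 380.3, 227.9]
ft_force: [0.4, -0.3, 0.0]
[388.04629232 227.85286261 114.80073798] 19
[443.86731874 249.03177659 114.60559962] 17
```

The touch was felt at 2 to 3.5 N, and both tops still stand where they were.

```bash
python3 -c "from bench import ctrl;print(ctrl.job_done())"
```

```text
the job is handed in; nothing more can be done
None
```

The wheel was turned about 124° so the blue top stands at the front, its spindle tip was touched from above with about 2–3.5 N, and the arm was withdrawn; both tops stayed upright and unmoved, and the job is handed in, though it returned no verdict.

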